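Load a stone blank and index the dividing table to its mark

TASK

Set the square stone blank down flat into the square nest of the dividing table. Then click the table round with its thumb lever, one full press and release per notch, counting the clicks, until the raised tab on the dial stands opposite the upright pointer pin, and no further; press the lever gently, only until its rubber stop is felt, let go of it, and never turn the dial by hand. Leave everything else on the bench where it is.

Things in the scene. Friction and masses are not known exactly. Their poses are not given: they have to be found in the camera images.
- blank_mid (a point): centre of the loose square blank of pale veined marble, 40 x 40 mm, 26 mm high, about 110 g, bottom edges chamfered 1 mm, standing flat on the left of the bench; origin 13 mm above its underside; z up, x and y square to its sides (any quarter turn is equivalent). The round disc and flat strip of marble near it are not wanted.
- nest (a point): centre of the nest floor on top of the round dark steel dial (140 mm across), on the dial's upright axis, 56 mm above the bench. The nest: square of aluminium walls, 42.6 mm inside, 8 mm high, 6 mm thick; x and y are square to its walls and turn with the dial. The blank may go in at any quarter turn; fully home its underside lies on the floor, its centre 13 mm above this point.
- tab (a point): outer end of the small raised aluminium tab on the dial's rim (8 mm wide, 12 mm high, reaching 69 mm from the dial axis), 64 mm above the bench; turns with the dial. It always starts on the right (-y) side of the table, a quarter turn clockwise from the middle of its far side.
- pointer (a point): top of the pointer pin, a steel pin 9 mm thick, 22 mm high, plugged upright into the rim of the grey housing just outside the dial, 79.5 mm from the dial axis, top 64 mm above the bench. It stands in one of three sockets, 2, 3 or 4 notches anticlockwise from the tab's start; flat dark plugs 4 mm high fill the other two. The tab is opposite it when it points straight at it.
- dial (a joint): turning angle of the dial, rad, growing anticlockwise seen from above, 0 at the start. A spring detent holds it in notches at whole multiples of 0.5236 (12 per turn). The tab is opposite the pin at 1.0472, 1.5708 or 2.0944, depending on the socket the pin is in (2, 3 or 4 clicks). Setting the blank in does not turn it.
- thumb (a joint): thumb lever angle about the dial axis, rad, 0 at rest, growing anticlockwise from above. A press: free play 6 to 33 mm at the pad, detent (5 to 6 N, falling to 2), click, 3 mm on a rubber stop (4 N per mm) at 41 to 69 mm. This differs each time and no pose shows it: press till 10 to 11 N is felt; above 15 N harms the pawl. Its spring (1 to 2 N) must return it to 0 before the next press.
- thumb_pad (a point): middle of the pushing face of the lever's upright aluminium pad, on the right (-y) side, 120 mm from the dial axis; pad 26 mm wide radially, 6 mm thick, 24 to 80 mm above the bench (this point 60 mm), open on all sides above the lever arm (28 mm high). Axes: x radially outward, y the way to push (anticlockwise, roughly away from the robot), z up. One press never gives two clicks.
- indexer: the dividing table: round grey housing 200 mm across at the foot and 176 mm across above, 42 mm high, bolted to the bench, with the dial on top; origin at the foot on the dial axis; +x towards the middle pin socket (the third notch); the tab starts towards -y.
- disc: bystander: round marble disc, 42 mm across, 24 mm high; origin under its centre
- strip: bystander: marble strip 18 x 75 x 12 mm
- pencil: bystander: pencil 160 mm long
- driver: bystander: screwdriver lying on the right of the bench
Mind the look-alikes: they are no part of the job. Leave any orange or turquoise look-alike of the part that bears blank_mid alone.

How it is judged:
By the outcome, as a careful person would: the job done as asked, in the order asked, and still so for the second after the job is handed in, with the robot touching nothing.
It also fails if it takes over 72 s, if anything falls off the work surface, if the arm or the gripper's body presses on something with over 40 N, if the wrist force passes 120 N, or if a joint passes its speed limit or range.

ROBOT

A 7-joint arm with a two-finger parallel gripper is mounted at the origin on the work surface. World frame = base frame: x ahead of the robot, y to its left, z up, the work surface at z = 0. Lengths are in m, angles in rad, forces in N, time in s.
With the tool pointing down it reaches from about 0.4 to 0.875 m from the base axis. Payload 6.5 kg.
Tool frame: the origin (TCP) lies at the centre of the arm's flange, where the gripper is bolted on; the fingertips stand 166 mm ahead of it and the grasp point (between the pads) lies 147 mm ahead of it; z points along the fingers, y is the direction in which the jaws open and shut (so a half turn about z gives the same grasp; the last joint's range is limited). The gripper opens to 88 mm and grips with 3 to 60 N. Pads are 18 mm wide; open, the fingers measure 123 mm over their backs; the gripper's body (75 mm by 187 mm) begins 45 mm behind the grasp point.
Start: joints at [1.113, 0.536, -0.004, 1.538, 0.003, 1.067, -0.071], TCP at [0.248, -0.601, 0.405] pointing down, gripper open.
Joint ranges: [-2.7, 2.7], [-0.37, 2.16], [-1.27, 1.26], [0.24, 2.4], [-1.31, 4.45], [0.19, 1.91], [-2.76, 2.76]. Speed limits (rad/s): [2.39, 2.39, 3.14, 3.14, 3.14, 3.14, 3.14].

INTERFACE

Orientations are given as a unit quaternion [x, y, z, w].
In Python, from bench import arm gives the robot as it stands.
- The arm moves only by the tool move_arm, never from a script. Its argument "series" is text: rows parted by semicolons, each of 5 numbers parted by spaces: the shift along the tool's x, y, z in mm, then the turn about the tool's z in rad, then the opening, from -1 (shut) to 1 (fully open). In form: tx ty tz yaw jaw; .... A call has 1 to 8 rows; each row is the pose to reach, as a shift and turn from the pose measured when the call began, along the tool's axes at that moment; what a row does not reach only later rows make up. A row lasts 1/8 s, in which the tool goes at most 62.5 mm and 10.7 degrees, less where a joint would pass 70% of its speed; a pose out of reach is approached as far as the arm can. A call with a gripper value outside its range is refused whole. The fingers move at their own pace and stop on an object; the grip force is fixed at half the most. Time passes only in rows, so rows that repeat a pose let the fingers close. It gives the time, the measured TCP pose, the force and the opening at its end, in the units of the state.
- arm.get_state(): the state, without advancing time (a new reading comes with each control period).
- arm.get_image(name): name is "scene" or "top"; returns the picture (480x640x3 uint8, blue, green, red); there is no depth.
- arm.camera_info(name): a dict with "camera_matrix" (3x3 intrinsics, pixels), "origin" and "rotation" of the camera in the world. Camera axes: x right, y down, z forward; pixel columns grow to the right and rows downward; lengths in m; the calibration is good to about 2 mm. A picture is of the moment at which its call begins. camera_info takes no time and is no camera call.
- arm.job_done(): hands the job in, once; it reports no verdict.
Trained networks look in the newest picture that a camera, given by its name, has taken for a name from the list of things; names that differ only in an ending like _2 or _b are one class to them, and where a whole thing is asked for, a point or a joint stands for the part that bears it (a point fixed in the world has none). Each returns a list of dicts, best first, with "confidence" (0 to 1); they miss things now and then, are a little off and sometimes report something else, mostly with a low value. They report only what shows in the picture. A call takes as long as a camera call. They do not tell look-alikes from the thing itself.
- arm.recognise(camera, name): "box" ([left, top, right, bottom] as shares, 0 to 1, of the picture: columns of its width, rows of its height, round what is visible of it).
- arm.place_of(camera, name): "position" ([column, row] as shares, 0 to 1, of the picture: columns of its width, rows of its height: a listed point, or the origin of a listed thing).
The state is a dict: "time": time; "qpos": joint angles; "qvel": joint speeds; "effort": joint torques, N m; "position": TCP position; "ee_rot": TCP orientation; "force": force on the tool from outside, world axes, zero at the start; "torque": the same for the moment, N m; "finger_gap": finger opening in m.
Only numpy, scipy, OpenCV 4.12 (cv2) and the standard library are available. Lean on these libraries where they do the work, as an engineer would, in place of code of your own. Each camera call takes 0.05 s, during which the arm holds its last target.

## Working session

There is one attempt and no reset: what is moved stays moved. The work goes in short steps, Python scripts to look and compute and a tool call to move; the robot and the scene stay as the last step left them, time stands still between calls to the robot, and variables do not carry over. Pictures are saved under pics/ and viewed, and the job is handed in when it is done.

Besides the shell and the picture viewer there is one more tool, called after "Emit:" as name(argument=value, ...) on one line, values as JSON. move_arm: Moves the arm, as the interface text tells. Its arguments: {"type":"object","properties":{"series":{"type":"string"}},"required":["series"]}

```bash
ls; mkdir -p pics
cat > h.py <<'E'
import numpy as np, cv2
from bench import arm
def shot(cam,fn):
    im=arm.get_image(cam); cv2.imwrite('pics/'+fn,im); return im
def ray(cam,px):
    c=arm.camera_info(cam);K=np.array(c['camera_matrix']);R=np.array(c['rotation']);o=np.array(c['origin'])
    d=R@np.linalg.inv(K)@np.array([px[0],px[1],1.]);return o,d
def onz(cam,px,z):
    o,d=ray(cam,px);return o+d*(z-o[2])/d[2]
def proj(cam,p):
    c=arm.camera_info(cam);K=np.array(c['camera_matrix']);R=np.array(c['rotation']);o=np.array(c['origin'])
    q=K@(R.T@(np.array(p)-o));return q[:2]/q[2]
def tri(pa,pb):
    A=[];b=[]
    M=np.zeros((3,3));v=np.zeros(3)
    for cam,px in(('scene',pa),('top',pb)):
        o,d=ray(cam,px);d=d/np.linalg.norm(d);P=np.eye(3)-np.outer(d,d);M+=P;v+=P@o
    return np.linalg.solve(M,v)
E
python3 - <<'E'
from h import *
np.set_printoptions(precision=4,suppress=True)
s=arm.get_state();print(s)
for c in('scene','top'):
    shot(c,c+'0.png'); print(arm.camera_info(c))
    for n in('blank_mid','nest','tab','pointer','thumb_pad','indexer','disc'):
        for r in arm.place_of(c,n)[:4]: 
            px=np.array(r['position'])*[640,480]
            print(c,n,round(r['confidence'],2),px.round(1), onz(c,px,{'blank_mid':.013,'nest':.056,'tab':.064,'pointer':.064,'thumb_pad':.06}.get(n,0)))
E
```

```text
pics
{'time': 0.0, 'qpos': array([ 1.1128,  0.5372, -0.0045,  1.5388,  0.0026,  1.0673, -0.0712]), 'qvel': array([-0.001 , -0.0011, -0.0009, -0.0002, -0.0002, -0.0006, -0.0002]), 'effort': array([ -0.0002, -57.0986,   0.9909, -25.1611,  -0.0562,   0.018 ,
         0.0001]), 'position': array([ 0.2481, -0.6004,  0.4038]), 'ee_rot': array([ 0.9809,  0.1947, -0.0002, -0.0008]), 'force': array([1.0637, 0.4521, 0.2667]), 'torque': array([-0.0089, -0.0044, -0.002 ]), 'finger_gap': 0.08807275665177071}
{'camera_matrix': array([[456.1165,   0.    , 318.8993],
       [  0.    , 456.1165, 249.4862],
       [  0.    ,   0.    ,   1.    ]]), 'origin': array([1.0283, 0.3311, 0.7593]), 'rotation': array([ 0.4585,  0.8144, -0.3097, -0.1751])}Traceback (most recent call last):
  File "<stdin>", line 9, in <module>
  File "h.py", line 9, in onz
    o,d=ray(cam,px);return o+d*(z-o[2])/d[2]
        ~~~^^^^^^^^
  File "h.py", line 7, in ray
    d=R@np.linalg.inv(K)@np.array([px[0],px[1],1.]);return o,d
      ~^~~~~~~~~~~~~~~~~
ValueError: matmul: Input operand 1 has a mismatch in its core dimension 0, with gufunc signature (n?,k),(k,m?)->(n?,m?) (size 3 is different from 4)
```

```bash
sed -i "s/R=np.array(c\['rotation'\])/R=Rot.from_quat(c['rotation']).as_matrix()/; 1a from scipy.spatial.transform import Rotation as Rot" h.py
python3 - <<'E'
from h import *
np.set_printoptions(precision=4,suppress=True)
for c in('scene','top'):
    shot(c,c+'0.png'); print(arm.camera_info(c)['origin'])
    for n in('blank_mid','nest','tab','pointer','thumb_pad','indexer','disc'):
        for r in arm.place_of(c,n)[:4]: 
            px=np.array(r['position'])*[640,480]
            print(c,n,round(r['confidence'],2),px.round(1), onz(c,px,{'blank_mid':.013,'nest':.056,'tab':.064,'pointer':.064,'thumb_pad':.06}.get(n,0)))
E
```

```text
[1.0283 0.3311 0.7593]
scene blank_mid 0.86 [390.9 286.6] [0.4701 0.166  0.013 ]
scene blank_mid 0.78 [363.  333.8] [0.5981 0.1686 0.013 ]
scene blank_mid 0.7 [417.3 345. ] [0.5673 0.2653 0.013 ]
scene blank_mid 0.64 [440.1 310.1] [0.4722 0.273  0.013 ]
scene nest 0.83 [305.1 263.9] [0.5399 0.0038 0.056 ]
scene nest 0.69 [277.  246.7] [ 0.5309 -0.071   0.056 ]
scene nest 0.24 [413.7 345.3] [0.5976 0.264  0.056 ]
scene tab 0.7 [273.1 247.3] [ 0.5421 -0.0723  0.064 ]
scene pointer 0.43 [295.6 293.4] [0.6157 0.0309 0.064 ]
scene thumb_pad 0.52 [273.2 227.5] [ 0.4923 -0.1072  0.06  ]
scene indexer 0.62 [305. 282.] [ 0.5428  0.004  -0.    ]
scene disc 0.84 [477.6 297.6] [ 0.394   0.3262 -0.    ]
[0.4427 0.0075 1.1607]
top blank_mid 0.77 [218.7 260.5] [0.4779 0.2663 0.013 ]
top blank_mid 0.67 [261.7 263.6] [0.4697 0.1703 0.013 ]
top blank_mid 0.65 [255.2 200.4] [0.6112 0.1842 0.013 ]
top blank_mid 0.64 [221.4 220.9] [0.5663 0.2602 0.013 ]
top nest 0.83 [336.7 229.4] [0.5395 0.0031 0.056 ]
top tab 0.9 [367.1 228.1] [ 0.5406 -0.0613  0.064 ]
top thumb_pad 0.59 [391.1 247.6] [ 0.4987 -0.1115  0.06  ]
top indexer 0.64 [339.2 229. ] [ 0.5452 -0.0028  0.    ]
top disc 0.65 [194.6 301. ] [0.3883 0.3235 0.    ]
```

View pics/scene0.png

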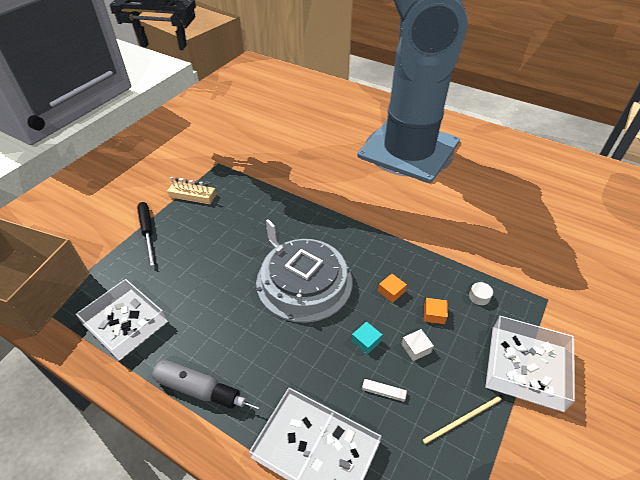

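View pics/top0.png

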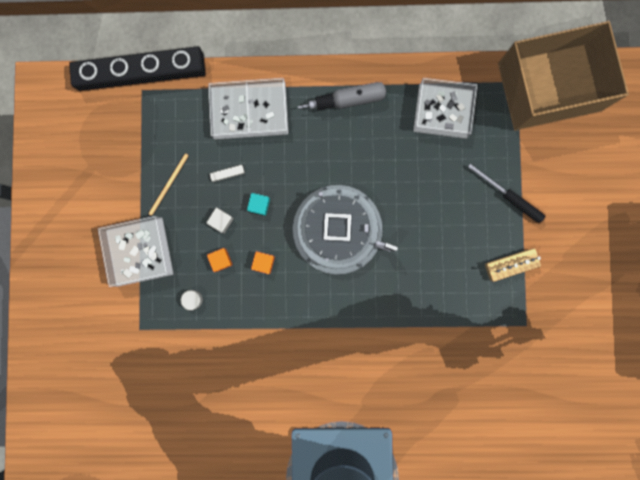

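The scene shows the pale marble blank at scene (417,345) / top (219,220). The look-alikes are orange cubes at top (219,260) and (262,263), a turquoise cube at (258,203), the white disc at (190,300) and the strip at (227,172). I choose the pale one. Next come close crops.

Run:
```python
from h import *
s=cv2.imread('pics/scene0.png');t=cv2.imread('pics/top0.png')
a=cv2.resize(s[225:330,245:365],(600,525),interpolation=cv2.INTER_CUBIC);cv2.imwrite('pics/c1.png',a)
a=cv2.resize(t[180:280,285:405],(600,500),interpolation=cv2.INTER_CUBIC);cv2.imwrite('pics/c2.png',a)
b=cv2.resize(s[315:375,387:447],(400,400),interpolation=cv2.INTER_CUBIC);c=cv2.resize(t[195:245,195:245],(400,400),interpolation=cv2.INTER_CUBIC)
cv2.imwrite('pics/c3.png',np.hstack([b,c]))
```

```text
(no output)
```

View pics/c1.png

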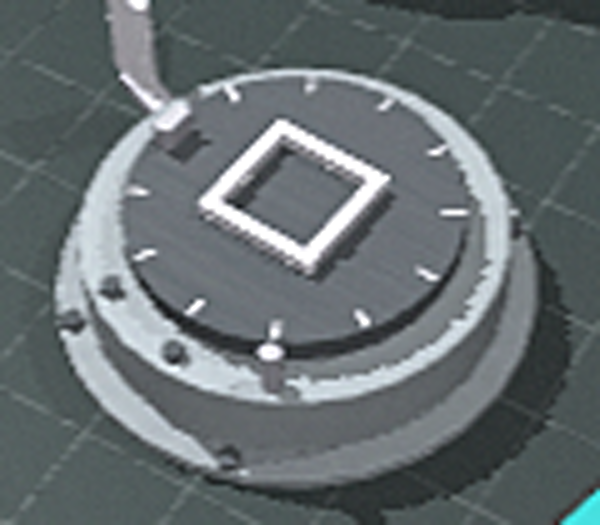

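View pics/c2.png

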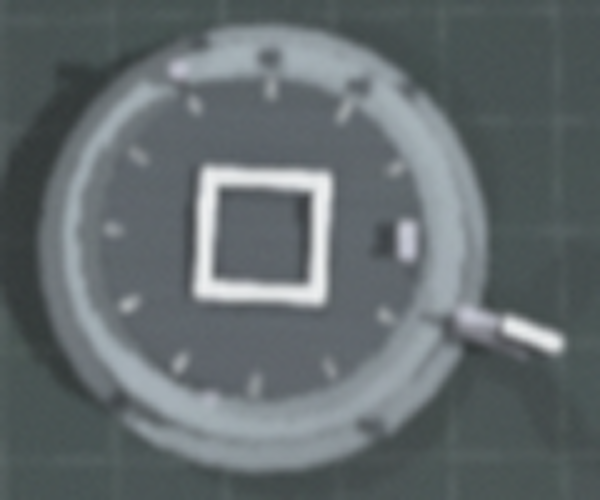

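View pics/c3.png

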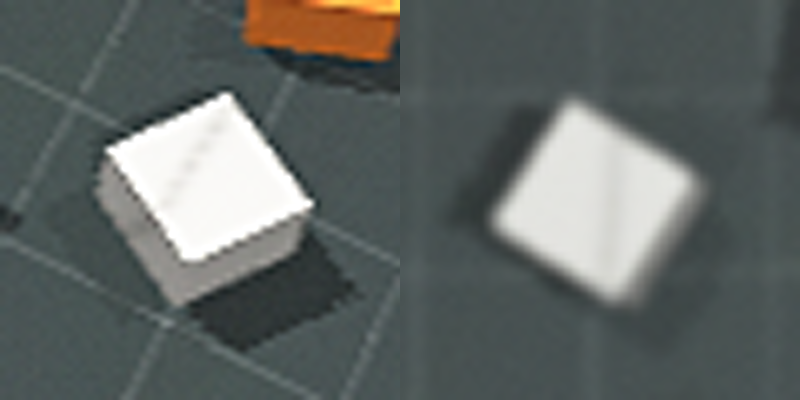

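The pin is at c2 (180,68), one socket anticlockwise of the middle socket (270,58), with plugs at (270,58) and (355,85). That means 4 clicks. Now I'll rectify both views onto the known planes for precise poses.

```bash
cat >> h.py <<'E'
def warp(cam,im,cx,cy,z,half=0.05,ppm=4000):
    # output px: col -> +x , row -> +y ; rectified at plane z
    n=int(2*half*ppm); src=[];dst=[]
    for a,b in((-1,-1),(1,-1),(1,1),(-1,1)):
        dst.append([(a+1)/2*n,(b+1)/2*n]); src.append(proj(cam,[cx+a*half,cy+b*half,z]))
    H=cv2.getPerspectiveTransform(np.float32(src),np.float32(dst))
    return cv2.warpPerspective(im,H,(n,n),flags=cv2.INTER_CUBIC)
def rectfit(cam,im,cx,cy,z,thr,half=0.05,ppm=4000):
    w=warp(cam,im,cx,cy,z,half,ppm); m=(w.min(2)>thr).astype(np.uint8)
    cs,_=cv2.findContours(m,cv2.RETR_EXTERNAL,cv2.CHAIN_APPROX_NONE)
    c=max(cs,key=cv2.contourArea); (u,v),(a,b),ang=cv2.minAreaRect(c)
    return w,(cx-half+u/ppm,cy-half+v/ppm),(a/ppm*1e3,b/ppm*1e3),ang
E
python3 - <<'E'
from h import *
o=[]
for c in('scene','top'):
    im=cv2.imread(f'pics/{c}0.png')
    for (x,y,z) in((.567,.262,.026),(.54,.003,.064)):
        for thr in (150,180,200):
            w,p,s,a=rectfit(c,im,x,y,z,thr,half=.05 if z>.05 else .035); print(c,z,thr,np.round(p,4),np.round(s,1),round(a,1))
        o.append(cv2.resize(w,(380,290)))
    print(c,'pin proj',[proj(c,[.541+.0795*np.cos(t),.002+.0795*np.sin(t),.064]).round(1) for t in (-.5236,0,.5236)])
cv2.imwrite('pics/w.png',np.vstack([np.hstack(o[:2]),np.hstack(o[2:])]))
E
```

```text
scene 0.026 150 [0.5675 0.2642] [41.4 42.4] 57.4
scene 0.026 180 [0.5673 0.2641] [40.4 41.6] 57.5
scene 0.026 200 [0.5672 0.2641] [39.9 41.1] 57.5
scene 0.064 150 [0.5458 0.0032] [57.9 60.1] 86.3
scene 0.064 180 [0.5445 0.0028] [56.3 56.3] 86.1
scene 0.064 200 [0.5445 0.0026] [55.5 55.6] 86.3
scene pin proj [array([267.6, 276.4]), array([281.4, 288.7]), array([302.1, 293.7])]
top 0.026 150 [0.5676 0.2628] [43.  41.6] 57.8
top 0.026 180 [0.5678 0.263 ] [40.3 39.3] 58.2
top 0.026 200 [0.5678 0.2632] [38.5 37.7] 58.2
top 0.064 150 [0.5448 0.0021] [57.2 57.8] 86.3
top 0.064 180 [0.5448 0.0021] [55.6 55.5] 86.5
top 0.064 200 [0.5448 0.0021] [54.3 54.3] 86.3
top pin proj [array([355.4, 195.8]), array([336.6, 191.2]), array([318.1, 196.5])]
```

View pics/w.png

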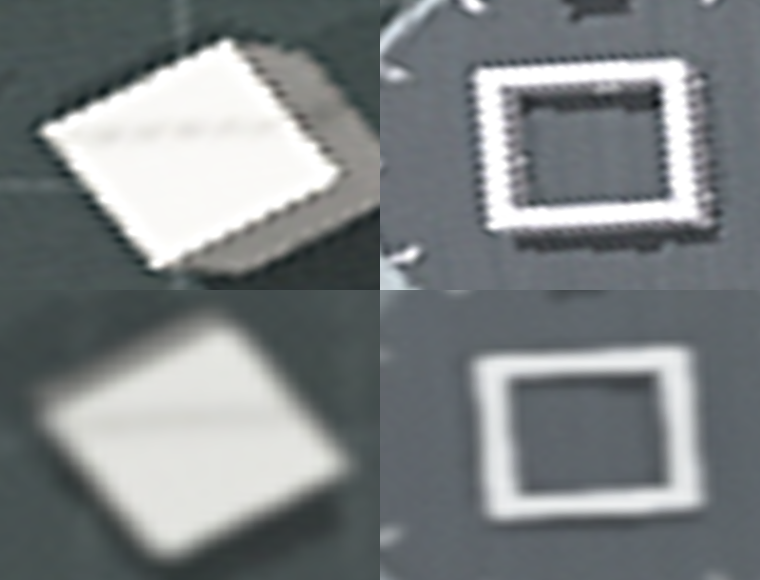

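```bash
cat >> h.py <<'E'
def st():
    s=arm.get_state();R=Rot.from_quat(s['ee_rot']).as_matrix()
    return s,R
def need(x,y,z,ang):
    """ang = world angle of tool x axis, deg"""
    s,R=st(); d=R.T@(np.array([x,y,z])-s['position'])*1e3
    cur=np.degrees(np.arctan2(R[1,0],R[0,0])); da=(ang-cur+180)%360-180
    print('t',round(s['time'],2),'pos',(s['position']*1e3).round(1),'xang',round(cur,1),'tilt',np.degrees(np.arccos(-R[2,2])).round(2),'F',s['force'].round(1),'gap',round(s['finger_gap']*1e3,1),'q7',s['qpos'][6].round(2))
    print('NEED',d.round(1),'yaw',round(-np.radians(da),3))
E
python3 -c "
from h import *
need(.5675,.2636,.30,57.8)"
```

```text
t 0.9 pos [ 248.2 -600.7  404.7] xang 22.5 tilt 0.0 F [ 0.5 -0.5 -0.7] gap 88.3 q7 -0.07
NEED [ 625.2 -676.8  104.7] yaw -0.617
```

Emit:
move_arm(series="625 -677 60 -0.617 1;625 -677 60 -0.617 1;625 -677 60 -0.617 1;625 -677 60 -0.617 1;625 -677 60 -0.617 1;625 -677 60 -0.617 1;625 -677 60 -0.617 1;625 -677 60 -0.617 1")

```text
time: 1.9
position: [0.4215, -0.1309, 0.3725]
ee_rot: [0.876, 0.483, 0.0, 0.001]
force: [0.7, -1.0, -0.1]
finger_gap: 0.0878
```

```bash
python3 -c "
from h import *
need(.5675,.2636,.30,57.8)"
```

```text
t 1.9 pos [ 421.5 -130.9  372.5] xang 57.8 tilt 0.08 F [ 0.7 -1.  -0.1] gap 87.8 q7 -0.48
NEED [411.6 -86.9  72.5] yaw -0.0
```

Emit:
move_arm(series="411 -87 72 0 1;411 -87 72 0 1;411 -87 72 0 1;411 -87 72 0 1;411 -87 72 0 1;411 -87 72 0 1;411 -87 72 0 1;411 -87 72 0 1")

```text
time: 2.9
position: [0.5665, 0.268, 0.2998]
ee_rot: [0.874, 0.486, 0.001, -0.001]
force: [-0.1, -0.9, -1.2]
finger_gap: 0.088
```

```bash
python3 -c "
from h import *
need(.5675,.2636,.1755,57.8)"
```

```text
t 2.9 pos [566.5 268.  299.8] xang 58.1 tilt 0.16 F [-0.1 -0.9 -1.2] gap 88.0 q7 -1.32
NEED [ -3.5   3.2 124.3] yaw 0.005
```

Emit:
move_arm(series="-3.5 3 60 0.005 1;-3.5 3 90 0.005 1;-3.5 3 100 0.005 1;-3.5 3 100 0.005 1")

```text
time: 3.4
position: [0.5675, 0.2631, 0.2002]
ee_rot: [0.876, 0.483, 0.001, -0.001]
force: [0.5, 0.3, 0.2]
finger_gap: 0.088
```

```bash
python3 -c "
from h import *
need(.5675,.2636,.1755,57.8)
shot('scene','s1.png');shot('top','t1.png')
need(.5675,.2636,.1755,57.8)
s=cv2.imread('pics/s1.png')[250:390,340:500];t=cv2.imread('pics/t1.png')[160:280,160:280]
cv2.imwrite('pics/v1.png',np.hstack([cv2.resize(s,(400,350)),cv2.resize(t,(350,350))]))
"
```

```text
t 3.4 pos [567.5 263.1 200.2] xang 57.8 tilt 0.14 F [0.5 0.3 0.2] gap 88.0 q7 -1.37
NEED [ 0.3 -0.3 24.7] yaw -0.0
t 3.5 pos [568.  263.7 201.4] xang 57.8 tilt 0.26 F [ 1.1 -0.   0.7] gap 87.8 q7 -1.37
NEED [-0.5 -0.4 25.9] yaw -0.0
```

View pics/v1.png

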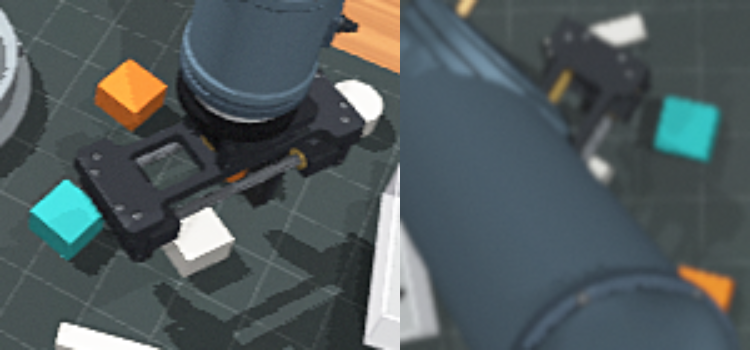

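The blank sits between the jaws at v1 (200,240) left, and the neighbouring cubes are clear. Next I descend and grip.

Emit:
move_arm(series="0 0 15 0 1;0 0 25 0 1;0 0 25 0 1;0 0 25 0 -1;0 0 25 0 -1;0 0 25 0 -1;0 0 25 0 -1;0 0 25 0 -1")

```text
time: 4.5
position: [0.5681, 0.2638, 0.1765]
ee_rot: [0.876, 0.483, 0.002, -0.001]
force: [-0.6, 0.8, -0.4]
finger_gap: 0.0401
```

```bash
python3 -c "
from h import *
need(.5675,.2636,.1755,57.8)"
```

```text
t 4.5 pos [568.1 263.8 176.5] xang 57.8 tilt 0.26 F [-0.6  0.8 -0.4] gap 40.1 q7 -1.38
NEED [-0.5 -0.4  1. ] yaw -0.0
```

Emit:
move_arm(series="0 0 -50 0 -1;0 0 -110 0 -1;0 0 -120 0 -1;0 0 -120 0 -1")

```text
time: 5.0
position: [0.5677, 0.2632, 0.2966]
ee_rot: [0.876, 0.483, 0.002, -0.001]
force: [-0.4, 1.0, -1.1]
finger_gap: 0.0395
```

```bash
python3 -c "
from h import *
need(.5447,.0024,.29,86.4)"
```

```text
t 5.0 pos [567.7 263.2 296.6] xang 57.8 tilt 0.29 F [-0.4  1.  -1.1] gap 39.5 q7 -1.32
NEED [-232.9  119.6    5.6] yaw -0.5
```

Emit:
move_arm(series="-58 30 2 -0.12 -1;-116 60 4 -0.25 -1;-174 90 5 -0.38 -1;-215 110 5 -0.5 -1;-233 119.5 5 -0.5 -1;-233 119.5 5 -0.5 -1;-233 119.5 5 -0.5 -1;-233 119.5 5 -0.5 -1")

```text
time: 6.0
position: [0.5447, 0.0047, 0.2905]
ee_rot: [0.728, 0.686, 0.003, -0.001]
force: [-0.2, -0.3, -1.0]
finger_gap: 0.0398
```

```bash
python3 -c "
from h import *
need(.5447,.0024,.252,86.4)"
```

```text
t 6.0 pos [544.7   4.7 290.5] xang 86.6 tilt 0.34 F [-0.2 -0.3 -1. ] gap 39.8 q7 -0.48
NEED [-2.5  0.  38.5] yaw 0.004
```

Emit:
move_arm(series="-2.5 0 25 0.004 -1;-2.5 0 38 0.004 -1;-2.5 0 38 0.004 -1;-2.5 0 38 0.004 -1")

```text
time: 6.5
position: [0.545, 0.0028, 0.253]
ee_rot: [0.729, 0.685, 0.003, -0.0]
force: [-0.1, -0.3, -0.0]
finger_gap: 0.0399
```

```bash
python3 -c "
from h import *
need(.5447,.0024,.252,86.4)
s=shot('scene','s2.png');t=shot('top','t2.png')
need(.5447,.0024,.252,86.4)
cv2.imwrite('pics/v2.png',cv2.resize(s[200:320,230:380],(750,600),interpolation=cv2.INTER_CUBIC))
"
```

```text
t 6.5 pos [545.    2.8 253. ] xang 86.4 tilt 0.37 F [-0.1 -0.3 -0. ] gap 39.9 q7 -0.52
NEED [-0.4 -0.3  1. ] yaw -0.0
t 6.6 pos [545.    2.5 253.2] xang 86.4 tilt 0.38 F [-0.1  0.3 -1.9] gap 39.6 q7 -0.52
NEED [-0.1 -0.3  1.2] yaw -0.0
```

View pics/v2.png

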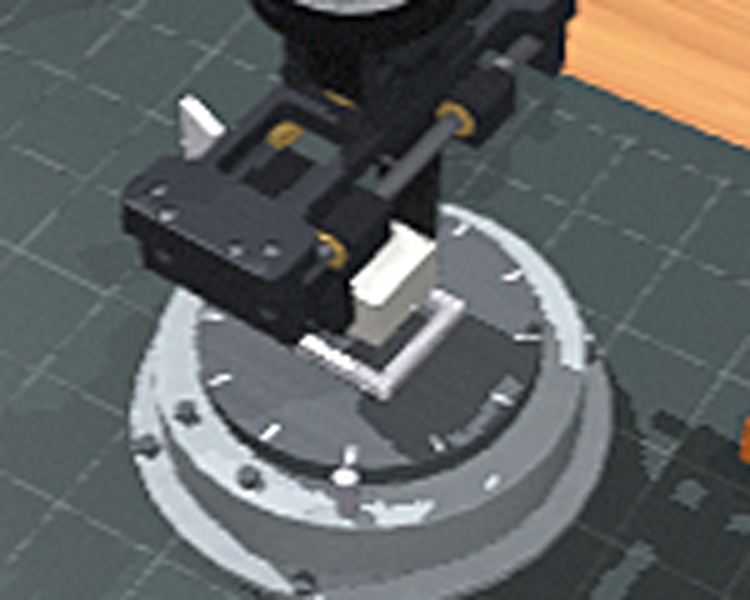

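```bash
cat >> h.py <<'E'
def ov(im,cam,cx,cy,z0,ang,half,h,col,x0,y0,k):
    a=np.radians(ang);R=np.array([[np.cos(a),-np.sin(a)],[np.sin(a),np.cos(a)]])
    c=[R@np.array(v)*half+[cx,cy] for v in((1,1),(-1,1),(-1,-1),(1,-1))]
    f=lambda p,z:tuple(int(v) for v in ((proj(cam,[p[0],p[1],z])+.5-[x0,y0])*k).round())
    for i in range(4):
        for z in {z0,z0+h}: cv2.line(im,f(c[i],z),f(c[(i+1)%4],z),col,1)
        cv2.line(im,f(c[i],z0),f(c[i],z0+h),col,1)
E
python3 -c "
from h import *
s=cv2.imread('pics/s2.png')
im=cv2.resize(s[235:285,285:335],(600,600),interpolation=cv2.INTER_CUBIC)
ov(im,'scene',.545,.0025,.0767,86.4,.02,.026,(0,0,255),285,235,12)
ov(im,'scene',.5447,.0024,.056,86.4,.0273,.008,(0,255,0),285,235,12)
cv2.imwrite('pics/v3.png',im)
"
```

```text
(no output)
```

View pics/v3.png

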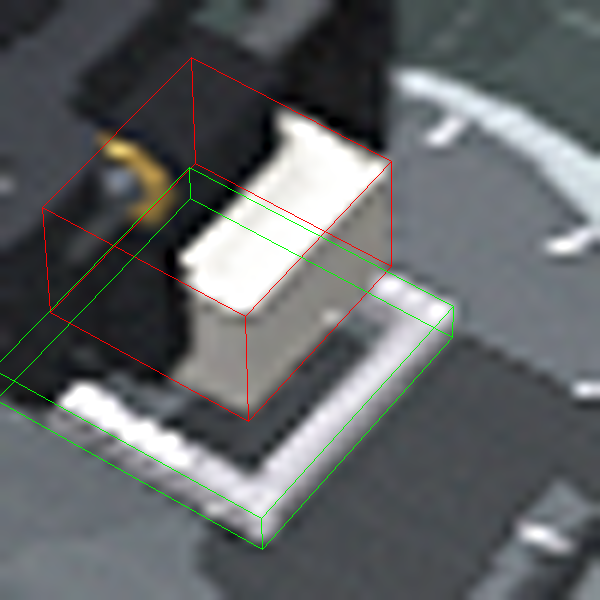

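The held blank's overlay fits to about a pixel and the nest overlay agrees within about 0.5 mm. I'll lower it gently.

Emit:
move_arm(series="0 -0.3 5 0 -1;0 -0.3 10 0 -1;0 -0.3 13 0 -1;0 -0.3 14 0 -1")

```text
time: 7.1
position: [0.5447, 0.0026, 0.2389]
ee_rot: [0.729, 0.684, 0.003, -0.0]
force: [-0.9, -0.3, -1.2]
finger_gap: 0.0397
```

```bash
python3 -c "
from h import *
need(.5447,.0024,.2325,86.4)"
```

```text
t 7.1 pos [544.7   2.6 238.9] xang 86.4 tilt 0.37 F [-0.9 -0.3 -1.2] gap 39.7 q7 -0.53
NEED [-0.2  0.   6.4] yaw -0.0
```

Now 1.6 mm below the wall tops with no force. I continue down.

Emit:
move_arm(series="0 0 2 0 -1;0 0 4 0 -1;0 0 5 0 -1;0 0 5 0 -1")

```text
time: 7.6
position: [0.5447, 0.0026, 0.2338]
ee_rot: [0.729, 0.684, 0.003, -0.0]
force: [0.2, 1.0, -1.5]
finger_gap: 0.0397
```

Emit:
move_arm(series="0 0 1 0 -1;0 0 1.3 0 -1")

```text
time: 7.85
position: [0.5447, 0.0026, 0.2325]
ee_rot: [0.729, 0.684, 0.003, -0.0]
force: [0.6, 0.8, -0.4]
finger_gap: 0.04
```

Emit:
move_arm(series="0 0 0.6 0 -1;0 0 0.6 0 -1")

```text
time: 8.1
position: [0.5447, 0.0027, 0.2324]
ee_rot: [0.729, 0.684, 0.003, -0.0]
force: [-1.9, 0.5, 5.3]
finger_gap: 0.0398
```

Emit:
move_arm(series="0 0 0 0 0.3;0 0 0 0 0.3;0 0 0 0 0.3;0 0 -20 0 0.3;0 0 -60 0 0.3;0 0 -70 0 0.3;0 0 -70 0 0.3")

```text
time: 8.98
position: [0.5446, 0.0023, 0.3035]
ee_rot: [0.729, 0.684, 0.004, 0.001]
force: [0.3, -0.1, -0.3]
finger_gap: 0.0574
```

```bash
python3 -c "
from h import *
need(.5447,.0024,.2325,86.4)
for cam in('scene','top'):
  shot(cam,cam+'3.png')
  for n in('thumb_pad','blank_mid','pointer','tab'):
    for r in arm.place_of(cam,n)[:3]:
      px=np.array(r['position'])*[640,480];z={'blank_mid':.069,'thumb_pad':.06}.get(n,.064);print(cam,n,round(r['confidence'],2),px.round(1),onz(cam,px,z).round(4))
s=cv2.imread('pics/scene3.png')
im=cv2.resize(s[200:320,230:380],(750,600),interpolation=cv2.INTER_CUBIC)
cv2.imwrite('pics/v4.png',im)
"
```

```text
t 8.97 pos [544.6   2.3 303.5] xang 86.4 tilt 0.42 F [ 0.3 -0.1 -0.3] gap 57.4 q7 -0.47
NEED [-0.2 -0.4 71. ] yaw -0.001
scene blank_mid 0.97 [390.3 285.9] [0.511  0.1766 0.069 ]
scene blank_mid 0.79 [302.7 262.2] [0.5477 0.0035 0.069 ]
scene blank_mid 0.79 [440.5 310.7] [0.5149 0.2785 0.069 ]
scene pointer 0.6 [296.3 297.1] [0.6222 0.0367 0.064 ]
scene pointer 0.51 [304.7 260.2] [0.5377 0.0017 0.064 ]
scene pointer 0.23 [303.7 265.3] [0.5499 0.007  0.064 ]
scene tab 0.61 [278.6 245.6] [ 0.5324 -0.0653  0.064 ]
top thumb_pad 0.33 [168.5 183.7] [0.6438 0.3645 0.06  ]
top blank_mid 0.81 [256.8 203.7] [0.5958 0.1722 0.069 ]
top blank_mid 0.79 [260.  262.8] [0.4701 0.166  0.069 ]
top blank_mid 0.74 [170.5 185.1] [0.639  0.3573 0.069 ]
```

View pics/v4.png

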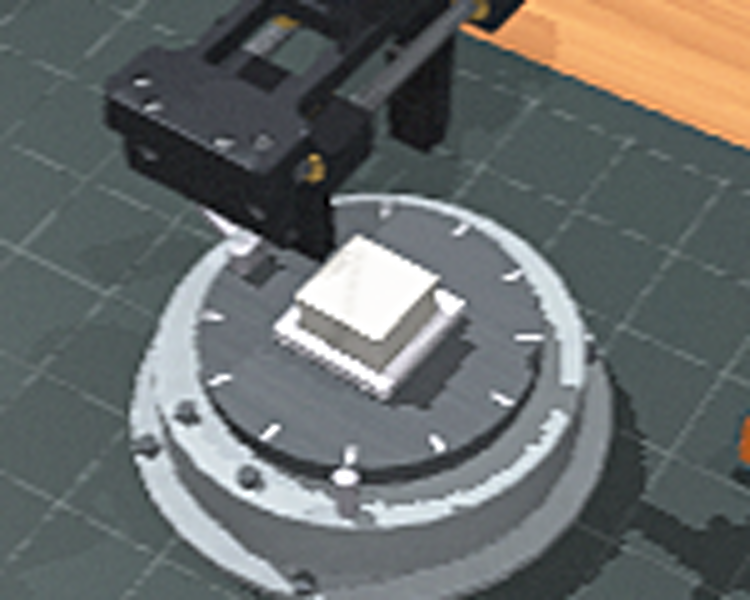

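```bash
python3 -c "
from h import *
t=cv2.imread('pics/top0.png');s=cv2.imread('pics/scene0.png')
c=np.array([.5447,.0024])
im=cv2.resize(t[232:262,370:410],(800,600),interpolation=cv2.INTER_CUBIC)
for A in (-111,-113.6,-116):
  a=np.radians(A);u=np.array([np.cos(a),np.sin(a)]);v=np.array([-u[1],u[0]])
  col={-111:(0,0,255),-113.6:(0,255,0),-116:(255,0,0)}[A]
  P=[c+u*r+v*w for r,w in((.107,0),(.133,0),(.133,.006),(.107,.006))]
  q=np.array([(proj('top',[*p,.08])+.5-[370,232])*20 for p in P]).astype(int)
  cv2.polylines(im,[q],True,col,1)
cv2.imwrite('pics/v5.png',im)
im=cv2.resize(s[212:252,250:300],(750,600),interpolation=cv2.INTER_CUBIC)
for A in (-111,-113.6,-116):
  a=np.radians(A);u=np.array([np.cos(a),np.sin(a)]);v=np.array([-u[1],u[0]])
  col={-111:(0,0,255),-113.6:(0,255,0),-116:(255,0,0)}[A]
  P=[[*(c+u*r+v*w),z] for r,w,z in((.107,0,.08),(.133,0,.08),(.133,.006,.08),(.107,.006,.08),(.107,0.006,.028),(.133,.006,.028),(.133,.006,.08))]
  q=np.array([(proj('scene',p)+.5-[250,212])*15 for p in P]).astype(int)
  cv2.polylines(im,[q],False,col,1)
cv2.imwrite('pics/v6.png',im)
"
```

```text
(no output)
```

View pics/v5.png

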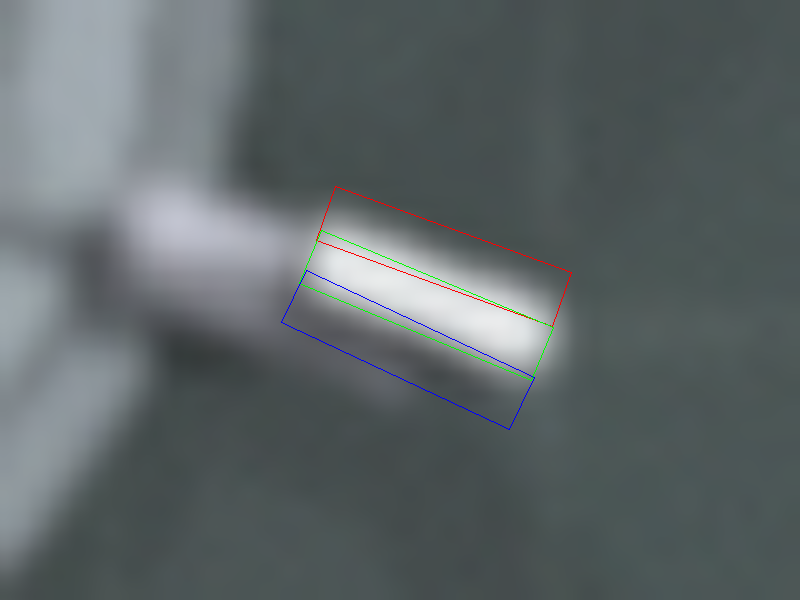

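View pics/v6.png

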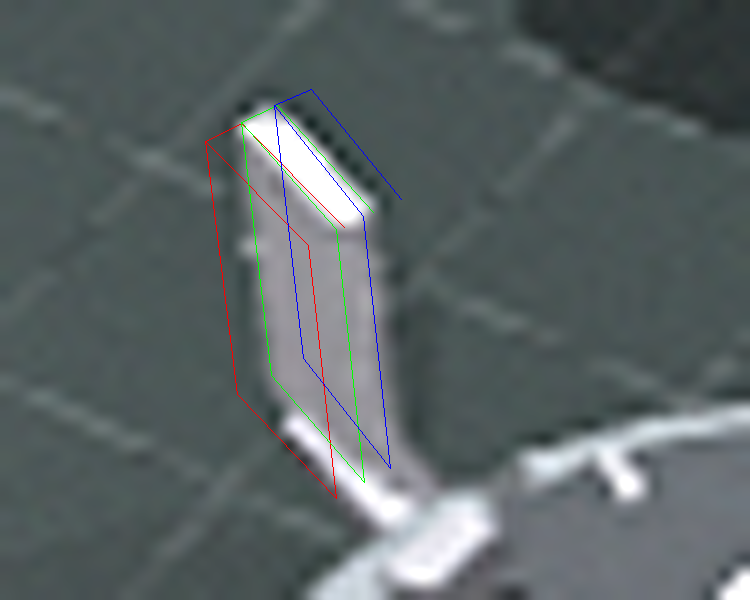

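```bash
cat >> h.py <<'E'
C=np.array([.5447,.0024]); TH0=-113.2
def arc(th,d,z=.211):
    """TCP target: d (m) behind the pad face at angle th (deg), tool -x pushing"""
    a=np.radians(th);u=np.array([np.cos(a),np.sin(a)]);v=np.array([-u[1],u[0]])
    p=C+.12*u-d*v
    need(p[0],p[1],z,th+90+180)
E
python3 -c "
from h import *
arc(TH0,.026,.30)"
```

```text
t 9.47 pos [544.4   2.4 302.1] xang 86.4 tilt 0.33 F [-0.7  0.5  0.6] gap 57.1 q7 -0.47
NEED [-104.4  -64.4    1.4] yaw -1.229
```

Emit:
move_arm(series="-40 -25 0 -0.15 -1;-80 -50 0 -0.3 -1;-104 -64 0 -0.45 -1;-104 -64 0 -0.63 -1;-104 -64 0 -0.8 -1;-104 -64 0 -0.98 -1;-104 -64 0 -1.15 -1;-104 -64 0 -1.23 -1")

```text
time: 10.48
position: [0.4739, -0.0975, 0.3013]
ee_rot: [0.199, 0.98, 0.003, 0.001]
force: [0.2, 0.4, 0.0]
finger_gap: 0.0005
```

```bash
python3 -c "
from h import *
arc(TH0,.026,.211)"
```

```text
t 10.47 pos [473.9 -97.5 301.3] xang 157.0 tilt 0.34 F [0.2 0.4 0. ] gap 0.5 q7 0.78
NEED [ 0.4 -0.8 90.3] yaw 0.004
```

Emit:
move_arm(series="0 -0.8 50 0 -1;0 -0.8 82 0 -1;0 -0.8 90 0 -1;0 -0.8 90 0 -1")

```text
time: 10.98
position: [0.4741, -0.0975, 0.2116]
ee_rot: [0.199, 0.98, 0.003, 0.001]
force: [0.1, 0.1, -0.1]
finger_gap: 0.0006
```

```bash
python3 -c "
from h import *
arc(TH0,.009,.211)
s=shot('scene','s5.png');t=shot('top','t5.png')
cv2.imwrite('pics/v7.png',cv2.resize(s[180:300,220:370],(750,600),interpolation=cv2.INTER_CUBIC))
"
```

```text
t 10.97 pos [474.1 -97.5 211.6] xang 157.1 tilt 0.35 F [ 0.1  0.1 -0.1] gap 0.6 q7 0.64
NEED [-16.5  -0.4   0.6] yaw 0.005
```

View pics/v7.png

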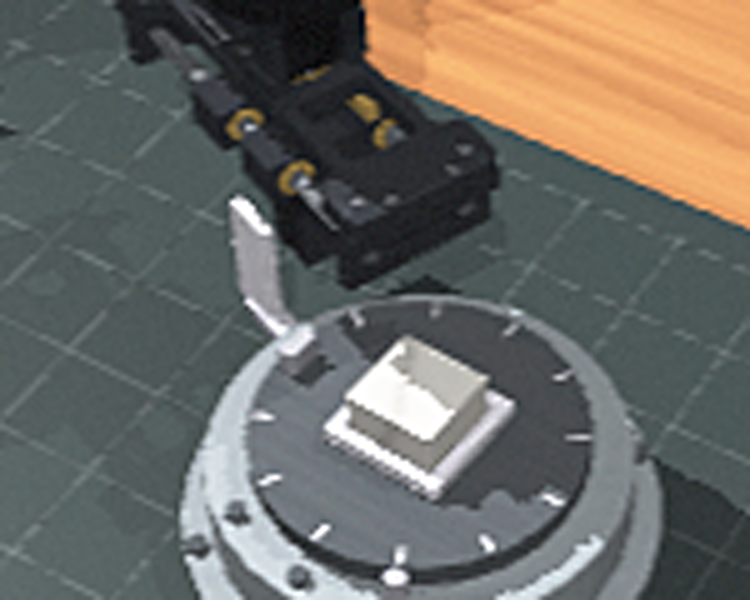

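Emit:
move_arm(series="-10 0 0 0 -1;-16 0 0 0 -1;-20 0 0 -0.03 -1;-24 0.2 0 -0.06 -1;-28 0.5 0 -0.1 -1;-28 0.5 0 -0.1 -1")

```text
time: 11.82
position: [0.5005, -0.1085, 0.2123]
ee_rot: [0.15, 0.989, 0.003, 0.002]
force: [-2.7, -0.4, 0.5]
finger_gap: 0.0002
```

```bash
cat >> h.py <<'E'
def fpush(n=4):
    """mean force along push dir (N), angle & arc travel of the face (assuming contact 9 mm ahead)"""
    fs=[];ps=[]
    for i in range(n):
        s,R=st(); v=-R[:,0]; fs.append(-s['force']@v); ps.append(s['position'])
        if i<n-1: arm.get_image('top')
    p=np.mean(ps,0); f=p+v*.009; r=f[:2]-C; th=np.degrees(np.arctan2(r[1],r[0]))
    xa=np.degrees(np.arctan2(R[1,0],R[0,0]))%360
    print('t',round(s['time'],2),'F',np.mean(fs).round(2),np.round(fs,1),'th',th.round(2),'travel mm',(np.radians(th-TH0)*120).round(1),'r',(np.hypot(*r)*1e3).round(1),'xang err',round(xa-(th+270),1),'z',round(p[2],4))
E
python3 -c "
from h import *
fpush()"
```

```text
t 11.97 F 1.77 [2.5 1.1 2.2 1.2] th -107.52 travel mm 11.9 r 118.9 xang err 0.3 z 0.2123
```

Emit:
move_arm(series="-4 0 0 -0.033 -1;-8 0.2 0 -0.067 -1;-12 0.5 0 -0.1 -1;-12 0.5 0 -0.1 -1")

```text
time: 12.48
position: [0.5114, -0.1117, 0.2121]
ee_rot: [0.1, 0.995, 0.002, 0.001]
force: [-4.8, -1.8, 2.8]
finger_gap: 0.0008
```

```bash
python3 -c "
from h import *
fpush()"
```

```text
t 12.62 F 4.19 [4.3 3.9 4.2 4.3] th -101.96 travel mm 23.6 r 118.5 xang err 0.4 z 0.2121
```

Emit:
move_arm(series="-4 0 0 -0.033 -1;-8 0.1 0 -0.067 -1;-12 0.3 0 -0.1 -1;-12 0.3 0 -0.1 -1")

```text
time: 13.12
position: [0.5234, -0.1141, 0.212]
ee_rot: [0.051, 0.999, 0.002, 0.001]
force: [-2.7, -2.8, 0.4]
finger_gap: 0.0002
```

```bash
python3 -c "
from h import *
fpush()"
```

```text
t 13.28 F 2.86 [2.4 2.7 3.  3.3] th -96.09 travel mm 35.8 r 117.9 xang err 0.3 z 0.212
```

Emit:
move_arm(series="-3 0 0 -0.025 -1;-6 -0.3 0 -0.05 -1;-6 -0.3 0 -0.05 -1")

```text
time: 13.65
position: [0.5294, -0.1147, 0.2121]
ee_rot: [0.025, 1.0, 0.002, 0.002]
force: [-2.4, -2.3, 0.2]
finger_gap: 0.0004
```

```bash
python3 -c "
from h import *
fpush(3)"
```

```text
t 13.75 F 2.58 [2.3 2.3 3.2] th -93.12 travel mm 42.1 r 117.8 xang err 0.2 z 0.2121
```

Emit:
move_arm(series="-3 0 0 -0.025 -1;-3 0 0 -0.025 -1")

```text
time: 14.0
position: [0.5325, -0.1149, 0.2121]
ee_rot: [0.013, 1.0, 0.002, 0.002]
force: [-2.5, -2.1, 0.5]
finger_gap: 0.0004
```

Emit:
move_arm(series="-2 0 0 -0.017 -1;-2 0 0 -0.017 -1")

```text
time: 14.25
position: [0.5348, -0.1148, 0.2122]
ee_rot: [0.004, 1.0, 0.002, 0.002]
force: [-2.0, -1.0, -0.6]
finger_gap: 0.0006
```

Emit:
move_arm(series="-2 0 0 -0.017 -1;-2 0 0 -0.017 -1")

```text
time: 14.5
position: [0.537, -0.1148, 0.2122]
ee_rot: [-0.004, 1.0, 0.002, 0.002]
force: [-2.7, -2.0, -0.3]
finger_gap: 0.0005
```

Emit:
move_arm(series="-1.5 0 0 -0.012 -1;-1.5 0 0 -0.012 -1")

```text
time: 14.75
position: [0.5387, -0.1147, 0.2123]
ee_rot: [-0.01, 1.0, 0.002, 0.002]
force: [-2.0, -1.5, 0.7]
finger_gap: 0.0002
```

Emit:
move_arm(series="-1.5 0 0 -0.012 -1;-1.5 0 0 -0.012 -1")

```text
time: 15.0
position: [0.54, -0.1148, 0.2122]
ee_rot: [-0.016, 1.0, 0.002, 0.002]
force: [-4.3, -2.5, 2.0]
finger_gap: 0.0001
```

Emit:
move_arm(series="-1 0 0 -0.008 -1;-1 0 0 -0.008 -1")

```text
time: 15.25
position: [0.5407, -0.1147, 0.2122]
ee_rot: [-0.021, 1.0, 0.002, 0.002]
force: [-5.0, -1.7, 2.9]
finger_gap: 0.0008
```

```bash
python3 -c "
from h import *
fpush(4)"
```

```text
t 15.4 F 5.24 [5.1 5.  5.2 5.7] th -87.57 travel mm 53.7 r 116.9 xang err -0.1 z 0.2122
```

Emit:
move_arm(series="-1 0 0 -0.008 -1;-1 0 0 -0.008 -1")

```text
time: 15.65
position: [0.5412, -0.1148, 0.2122]
ee_rot: [-0.025, 1.0, 0.002, 0.001]
force: [-6.0, -1.6, 4.1]
finger_gap: 0.0003
```

```bash
python3 -c "
from h import *
fpush(3)"
```

```text
t 15.75 F 5.41 [6.1 4.7 5.5] th -87.31 travel mm 54.2 r 116.8 xang err 0.1 z 0.2122
```

Emit:
move_arm(series="-2 0 0 -0.008 -1;-2 0 0 -0.008 -1")

```text
time: 16.0
position: [0.5424, -0.1147, 0.2121]
ee_rot: [-0.029, 1.0, 0.002, -0.0]
force: [-8.3, -2.4, 5.2]
finger_gap: 0.0002
```

```bash
python3 -c "
from h import *
fpush(3)"
```

```text
t 16.1 F 7.72 [8.4 7.6 7.2] th -86.73 travel mm 55.4 r 116.8 xang err 0.0 z 0.2122
```

Emit:
move_arm(series="-2 0 0 -0.008 -1;-2 0 0 -0.008 -1")

```text
time: 16.35
position: [0.5433, -0.1146, 0.2121]
ee_rot: [-0.033, 0.999, 0.001, -0.002]
force: [-8.9, -2.7, 6.3]
finger_gap: 0.0001
```

```bash
python3 -c "
from h import *
fpush(3)"
```

```text
t 16.45 F 8.88 [9.1 9.1 8.4] th -86.27 travel mm 56.4 r 116.6 xang err 0.1 z 0.2121
```

Emit:
move_arm(series="-2.5 0 0 -0.008 -1;-2.5 0 0 -0.008 -1")

```text
time: 16.7
position: [0.5444, -0.1144, 0.212]
ee_rot: [-0.037, 0.999, 0.001, -0.004]
force: [-10.4, -1.9, 8.3]
finger_gap: 0.0001
```

```bash
python3 -c "
from h import *
fpush(3)
s=shot('scene','s6.png')
cv2.imwrite('pics/v8.png',cv2.resize(s[180:300,220:370],(750,600),interpolation=cv2.INTER_CUBIC))
"
```

```text
t 16.8 F 10.63 [10.6 10.6 10.6] th -85.72 travel mm 57.6 r 116.5 xang err -0.0 z 0.212
```

View pics/v8.png

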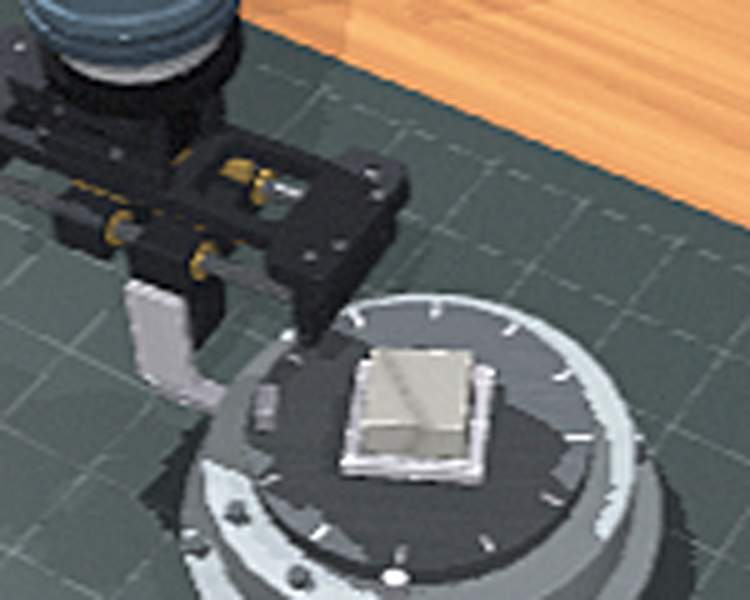

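One notch clicked: the tab is at v8 (265,405), the next tick, and the push was 10.6 N. Now I let the lever go.

```bash
cat >> h.py <<'E'
def rows(travels,rc=.120,z=.2115):
    s,R=st(); cur=np.degrees(np.arctan2(R[1,0],R[0,0]))
    for t in travels:
        th=TH0+np.degrees(t/120); a=np.radians(th);u=np.array([np.cos(a),np.sin(a)]);v=np.array([-u[1],u[0]])
        p=C+rc*u-.009*v
        d=R.T@(np.array([*p,z])-s['position'])*1e3; da=(th+270-cur+180)%360-180
        print(t,d.round(1),-np.radians(da).round(3))
E
python3 -c "
from h import *
rows([45,30,15,0,-7])"
```

```text
45 [12.5 -1.9  0.6] 0.104
30 [27.   1.7  0.7] 0.229
15 [41.1  7.1  0.9] 0.354
0 [54.3 14.2  1. ] 0.479
-7 [60.2 18.   1. ] 0.538
```

Emit:
move_arm(series="12.5 -2 0.5 0.1 -1;27 1.7 0.5 0.23 -1;41 7 0.5 0.354 -1;54 14 1 0.479 -1;60 18 1 0.538 -1;60 18 1 0.538 -1")

```text
time: 17.6
position: [0.4839, -0.1001, 0.212]
ee_rot: [0.229, 0.973, 0.0, -0.003]
force: [0.5, 1.2, -0.5]
finger_gap: 0.0005
```

```bash
python3 -c "
from h import *
fpush(3)
s=shot('scene','s7.png')
cv2.imwrite('pics/v9.png',cv2.resize(s[180:300,220:370],(750,600),interpolation=cv2.INTER_CUBIC))
rows([0,9,18,27,35])
"
```

```text
t 17.7 F 0.13 [0.1 0.1 0.2] th -116.2 travel mm -6.3 r 119.1 xang err -0.3 z 0.212
0 [-6.1 -0.8  0.2] -0.058
9 [-15.1  -0.7   0.2] -0.133
18 [-24.1   0.2   0.1] -0.208
27 [-33.    1.7   0. ] -0.283
35 [-40.8   3.6  -0. ] -0.349
```

View pics/v9.png

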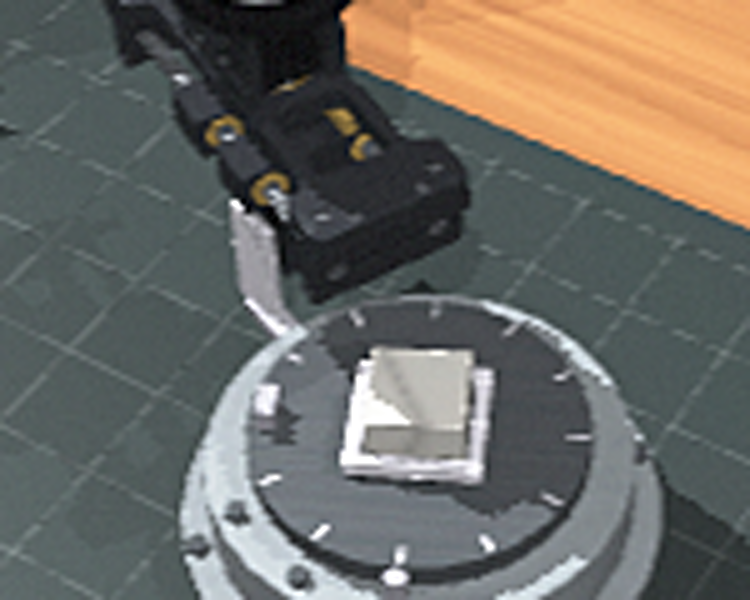

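Emit:
move_arm(series="-6 -0.8 0 -0.058 -1;-15 -0.7 0 -0.133 -1;-21 0 0 -0.183 -1;-26 0.4 0 -0.225 -1;-26 0.4 0 -0.225 -1")

```text
time: 18.38
position: [0.5073, -0.1119, 0.2113]
ee_rot: [0.118, 0.993, 0.001, -0.004]
force: [-4.1, 1.1, 2.5]
finger_gap: 0.0003
```

```bash
python3 -c "
from h import *
fpush(2)
rows([24,28,32,35])
"
```

```text
t 18.43 F 4.18 [4.3 4.1] th -103.86 travel mm 19.6 r 119.9 xang err 0.2 z 0.2113
24 [-4.5 -0.3 -0.2] -0.033
28 [-8.5 -0.4 -0.2] -0.066
32 [-12.5  -0.4  -0.2] -0.1
35 [-15.5  -0.3  -0.3] -0.125
```

Emit:
move_arm(series="-4.5 -0.3 0 -0.033 -1;-8.5 -0.4 0 -0.066 -1;-12.5 -0.4 0 -0.1 -1;-14.5 -0.4 0 -0.12 -1")

```text
time: 18.92
position: [0.5212, -0.1157, 0.2111]
ee_rot: [0.058, 0.998, 0.001, -0.004]
force: [-3.9, 1.3, 1.6]
finger_gap: 0.0008
```

```bash
python3 -c "
from h import *
fpush(2)
rows([36,38,40,42])
"
```

```text
t 18.98 F 3.3 [4.1 2.5] th -96.93 travel mm 34.1 r 120.0 xang err 0.3 z 0.2111
36 [-1.8 -0.1 -0.4] -0.011
38 [-3.8 -0.2 -0.4] -0.028
40 [-5.8 -0.2 -0.4] -0.045
42 [-7.8 -0.3 -0.4] -0.061
```

Emit:
move_arm(series="-2 -0.1 0 -0.016 -1;-4 -0.2 0 -0.03 -1;-4 -0.2 0 -0.03 -1")

```text
time: 19.35
position: [0.5255, -0.1164, 0.2111]
ee_rot: [0.043, 0.999, 0.001, -0.004]
force: [-2.5, 0.8, 0.2]
finger_gap: 0.0007
```

Emit:
move_arm(series="-2 0 0 -0.017 -1;-2 0 0 -0.017 -1")

```text
time: 19.6
position: [0.5277, -0.1168, 0.2111]
ee_rot: [0.035, 0.999, 0.001, -0.003]
force: [-2.8, 0.6, 0.6]
finger_gap: 0.0007
```

Emit:
move_arm(series="-2 0 0 -0.017 -1;-2 0 0 -0.017 -1")

```text
time: 19.85
position: [0.5299, -0.117, 0.2111]
ee_rot: [0.026, 1.0, 0.001, -0.003]
force: [-2.0, -0.6, 1.6]
finger_gap: 0.0004
```

Emit:
move_arm(series="-2 0 0 -0.017 -1;-2 0 0 -0.017 -1")

```text
time: 20.1
position: [0.5322, -0.1173, 0.2111]
ee_rot: [0.017, 1.0, 0.001, -0.003]
force: [-3.1, 0.1, 1.4]
finger_gap: 0.0007
```

Emit:
move_arm(series="-2 0 0 -0.017 -1;-2 0 0 -0.017 -1")

```text
time: 20.35
position: [0.5344, -0.1175, 0.2111]
ee_rot: [0.009, 1.0, 0.001, -0.003]
force: [-1.8, -0.6, 1.5]
finger_gap: 0.0004
```

Emit:
move_arm(series="-2 0 0 -0.017 -1;-2 0 0 -0.017 -1")

```text
time: 20.6
position: [0.5366, -0.1176, 0.2111]
ee_rot: [0.0, 1.0, 0.001, -0.003]
force: [-2.4, -0.9, 2.3]
finger_gap: 0.0004
```

Emit:
move_arm(series="-2 0 0 -0.017 -1;-2 0 0 -0.017 -1")

```text
time: 20.85
position: [0.5388, -0.1177, 0.2111]
ee_rot: [-0.008, 1.0, 0.001, -0.003]
force: [-1.8, -1.0, 0.9]
finger_gap: 0.0003
```

Emit:
move_arm(series="-2 0 0 -0.017 -1;-2 0 0 -0.017 -1")

```text
time: 21.1
position: [0.5409, -0.1178, 0.211]
ee_rot: [-0.017, 1.0, 0.001, -0.003]
force: [-1.9, -0.6, 1.7]
finger_gap: 0.0001
```

Emit:
move_arm(series="-2 0 0 -0.017 -1;-2 0 0 -0.017 -1")

```text
time: 21.35
position: [0.5425, -0.1178, 0.2109]
ee_rot: [-0.026, 1.0, 0.001, -0.004]
force: [-5.6, -2.0, 3.7]
finger_gap: -0.0
```

Emit:
move_arm(series="-2 0 0 -0.01 -1;-2 0 0 -0.01 -1")

```text
time: 21.6
position: [0.5436, -0.1177, 0.2108]
ee_rot: [-0.031, 1.0, 0.001, -0.005]
force: [-7.2, -1.3, 6.0]
finger_gap: 0.0004
```

```bash
python3 -c "
from h import *
fpush(3)
"
```

```text
t 21.7 F 7.64 [7.3 8.1 7.5] th -86.21 travel mm 56.5 r 119.8 xang err -0.2 z 0.2108
```

Emit:
move_arm(series="-2.8 0 0 -0.01 -1;-2.8 0 0 -0.01 -1")

```text
time: 21.95
position: [0.5451, -0.1176, 0.2105]
ee_rot: [-0.036, 0.999, 0.0, -0.007]
force: [-9.6, -1.8, 6.9]
finger_gap: 0.0005
```

```bash
python3 -c "
from h import *
fpush(3)
"
```

```text
t 22.05 F 9.83 [ 9.8 10.   9.8] th -85.52 travel mm 58.0 r 119.7 xang err -0.3 z 0.2105
```

Emit:
move_arm(series="-2.2 0 0 -0.004 -1;-2.2 0 0 -0.004 -1")

```text
time: 22.3
position: [0.5459, -0.1175, 0.2102]
ee_rot: [-0.039, 0.999, -0.0, -0.009]
force: [-9.1, -1.0, 7.7]
finger_gap: 0.0003
```

```bash
python3 -c "
from h import *
fpush(3)
rows([45,30,15,0,-7])"
```

```text
t 22.4 F 9.6 [ 9.3  9.2 10.3] th -85.15 travel mm 58.7 r 119.6 xang err -0.4 z 0.2102
45 [13.7  1.3 -1. ] 0.107
30 [28.3  4.9 -0.7] 0.232
15 [42.3 10.3 -0.5] 0.357
0 [55.5 17.5 -0.2] 0.482
-7 [61.4 21.4 -0.1] 0.541
```

Emit:
move_arm(series="-3 0 0 0 -1;-3 0 0 0 -1")

```text
time: 22.65
position: [0.5471, -0.1173, 0.2099]
ee_rot: [-0.039, 0.999, -0.001, -0.012]
force: [-10.8, -2.3, 8.9]
finger_gap: 0.0009
```

```bash
python3 -c "
from h import *
fpush(3)
rows([45,30,15,0,-7])"
```

```text
t 22.75 F 11.41 [11.2 11.2 11.9] th -84.55 travel mm 60.0 r 119.5 xang err -1.0 z 0.2099
45 [14.9  1.2 -1.3] 0.108
30 [29.5  4.8 -0.9] 0.233
15 [43.5 10.3 -0.6] 0.358
0 [56.7 17.4 -0.3] 0.483
-7 [62.6 21.3 -0.1] 0.542
```

Emit:
move_arm(series="15 1 -1.3 0.108 -1;29.5 4.8 -1 0.233 -1;43.5 10 -0.6 0.358 -1;56.5 17.4 -0.3 0.483 -1;62.5 21 0 0.542 -1;62.5 21 0 0.542 -1")

```text
time: 23.5
position: [0.4836, -0.1007, 0.2117]
ee_rot: [0.229, 0.973, -0.004, -0.011]
force: [0.1, -0.7, 0.0]
finger_gap: -0.0002
```

```bash
python3 -c "
from h import *
fpush(3)
s=shot('scene','s8.png')
cv2.imwrite('pics/v10.png',cv2.resize(s[180:300,220:370],(750,600),interpolation=cv2.INTER_CUBIC))
s,R=st();print(R.round(3))
rows([0,9,15,20])
"
```

```text
t 23.6 F -0.23 [-0.4 -0.6  0.3] th -116.23 travel mm -6.3 r 119.6 xang err -0.2 z 0.2116
[[-0.895  0.446 -0.023]
 [ 0.446  0.895 -0.002]
 [ 0.019 -0.012 -1.   ]]
0 [-6.1 -0.4 -0.1] -0.058
9 [-15.1  -0.2  -0.3] -0.133
15 [-21.1   0.3  -0.4] -0.183
20 [-26.1   0.9  -0.5] -0.224
```

View pics/v10.png

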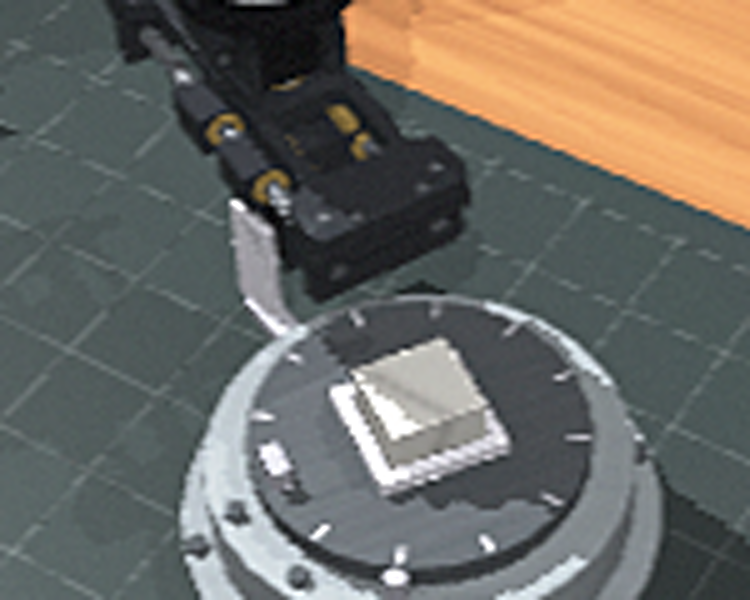

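Two clicks are done, with the tab at (273,460) and the lever back at rest. Starting the third press.

Emit:
move_arm(series="-6 -0.4 0 -0.058 -1;-15 -0.2 0 -0.133 -1;-21 0.3 0 -0.183 -1;-26 0.8 -0.3 -0.224 -1;-26 0.8 -0.3 -0.224 -1")

```text
time: 24.28
position: [0.5075, -0.1122, 0.211]
ee_rot: [0.119, 0.993, -0.002, -0.011]
force: [-1.3, 0.3, -0.1]
finger_gap: 0.0
```

```bash
python3 -c "
from h import *
fpush(2)
rows([24,28,32,35])
"
```

```text
t 24.32 F 1.6 [1.3 1.9] th -103.73 travel mm 19.8 r 120.2 xang err 0.0 z 0.211
24 [-4.3 -0.1 -0.6] -0.034
28 [-8.3 -0.2 -0.7] -0.068
32 [-12.3  -0.1  -0.7] -0.101
35 [-15.3  -0.   -0.8] -0.126
```

Emit:
move_arm(series="-4 0 0 -0.034 -1;-8 -0.2 -0.3 -0.068 -1;-12 -0.2 -0.5 -0.1 -1;-15 0 -0.5 -0.125 -1;-15 0 -0.5 -0.125 -1")

```text
time: 24.95
position: [0.5219, -0.1161, 0.211]
ee_rot: [0.057, 0.998, -0.002, -0.012]
force: [-2.8, -1.2, -1.2]
finger_gap: 0.0004
```

```bash
python3 -c "
from h import *
fpush(2)
rows([39,43,46])
"
```

```text
t 25.0 F 3.19 [2.7 3.7] th -96.62 travel mm 34.7 r 120.3 xang err 0.0 z 0.211
39 [-4.3  0.1 -0.6] -0.035
43 [-8.3 -0.  -0.7] -0.068
46 [-11.3  -0.   -0.8] -0.093
```

Emit:
move_arm(series="-4 0 -0.3 -0.035 -1;-8 0 -0.5 -0.068 -1;-11 0 -0.5 -0.092 -1;-11 0 -0.5 -0.092 -1")

```text
time: 25.5
position: [0.5333, -0.1174, 0.2114]
ee_rot: [0.011, 1.0, -0.001, -0.011]
force: [-2.9, -0.7, -0.8]
finger_gap: 0.0004
```

```bash
python3 -c "
from h import *
fpush(2)
rows([49,52])
"
```

```text
t 25.55 F 2.54 [2.8 2.3] th -91.16 travel mm 46.2 r 120.0 xang err -0.1 z 0.2114
49 [-2.9 -0.3 -0.2] -0.026
52 [-5.9 -0.4 -0.3] -0.051
```

Emit:
move_arm(series="-3 -0.2 0 -0.026 -1;-3 -0.2 0 -0.026 -1")

```text
time: 25.8
position: [0.5366, -0.1176, 0.2115]
ee_rot: [-0.002, 1.0, -0.001, -0.011]
force: [-2.2, -1.5, -0.6]
finger_gap: 0.0003
```

Emit:
move_arm(series="-2 0 0 -0.017 -1;-2 0 0 -0.017 -1")

```text
time: 26.05
position: [0.5389, -0.1175, 0.2115]
ee_rot: [-0.01, 1.0, -0.001, -0.011]
force: [-2.7, -0.4, 0.5]
finger_gap: 0.0007
```

Emit:
move_arm(series="-2 0 0 -0.017 -1;-2 0 0 -0.017 -1")

```text
time: 26.3
position: [0.5411, -0.1175, 0.2115]
ee_rot: [-0.019, 1.0, -0.0, -0.01]
force: [-2.8, -1.6, 0.7]
finger_gap: 0.0002
```

Emit:
move_arm(series="-2 0 0 -0.017 -1;-2 0 0 -0.017 -1")

```text
time: 26.55
position: [0.5432, -0.1174, 0.2115]
ee_rot: [-0.028, 1.0, -0.0, -0.01]
force: [-2.7, -1.9, 1.7]
finger_gap: 0.0003
```

Emit:
move_arm(series="-2 0 0 -0.017 -1;-2 0 0 -0.017 -1")

```text
time: 26.8
position: [0.5448, -0.1174, 0.2114]
ee_rot: [-0.037, 0.999, -0.0, -0.011]
force: [-5.0, -2.3, 2.6]
finger_gap: 0.0001
```

Emit:
move_arm(series="-3 0 0 -0.01 -1;-3 0 0 -0.01 -1")

```text
time: 27.05
position: [0.5468, -0.1173, 0.2112]
ee_rot: [-0.042, 0.999, -0.001, -0.013]
force: [-8.4, -2.3, 7.4]
finger_gap: -0.0
```

```bash
python3 -c "
from h import *
fpush(3)
"
```

```text
t 27.15 F 8.58 [8.7 9.1 7.9] th -84.72 travel mm 59.7 r 119.4 xang err -0.5 z 0.2112
```

Emit:
move_arm(series="-3 0 0 -0.01 -1;-3 0 0 -0.01 -1")

```text
time: 27.4
position: [0.5482, -0.1171, 0.211]
ee_rot: [-0.047, 0.999, -0.001, -0.016]
force: [-10.5, -2.4, 8.0]
finger_gap: 0.0005
```

```bash
python3 -c "
from h import *
fpush(3)
rows([45,30,15,0,-7])"
```

```text
t 27.5 F 10.99 [10.9 10.8 11.3] th -84.02 travel mm 61.1 r 119.3 xang err -0.6 z 0.211
45 [16.   1.3 -0. ] 0.124
30 [30.5  5.2  0.4] 0.249
15 [44.4 10.9  0.9] 0.374
0 [57.5 18.2  1.3] 0.499
-7 [63.3 22.2  1.4] 0.558
```

Emit:
move_arm(series="16 1.3 0 0.124 -1;30.5 5 0.4 0.25 -1;44.5 11 0.9 0.374 -1;57.5 18 1.3 0.499 -1;63 22 1.4 0.558 -1;63 22 1.4 0.558 -1")

```text
time: 28.25
position: [0.4839, -0.1003, 0.212]
ee_rot: [0.228, 0.973, -0.005, -0.014]
force: [-0.2, -0.1, -0.9]
finger_gap: 0.0004
```

```bash
python3 -c "
from h import *
fpush(3)
s=shot('scene','s9.png')
cv2.imwrite('pics/v11.png',cv2.resize(s[180:300,220:370],(750,600),interpolation=cv2.INTER_CUBIC))
s,R=st();print(R.round(3))
rows([0,9,15,20])
"
```

```text
t 28.35 F 0.21 [0.1 0.  0.5] th -116.17 travel mm -6.2 r 119.2 xang err -0.3 z 0.2119
[[-0.895  0.446 -0.03 ]
 [ 0.446  0.895 -0.004]
 [ 0.025 -0.016 -1.   ]]
0 [-6.  -0.7  0.1] -0.058
9 [-15.   -0.5  -0.1] -0.133
15 [-21.   -0.   -0.3] -0.183
20 [-26.    0.6  -0.4] -0.224
```

View pics/v11.png

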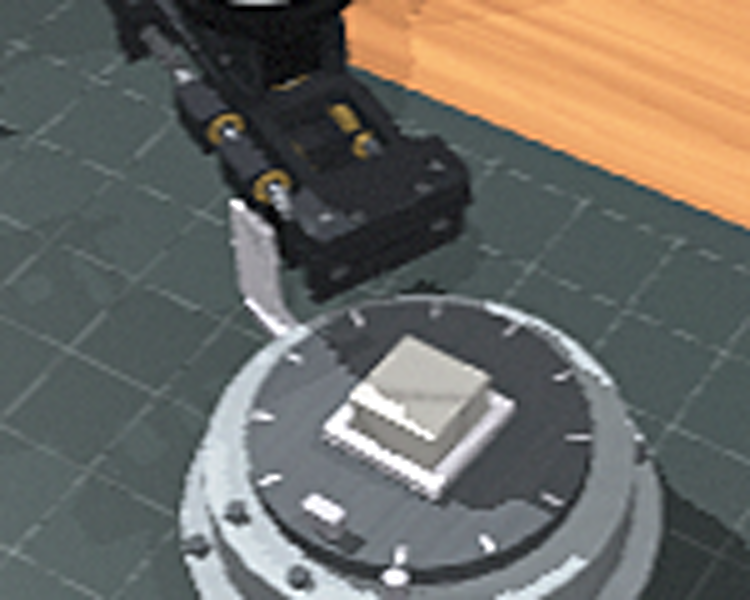

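Three clicks: the tab is at (325,508), one notch short of the pin at (397,577). Starting the fourth and last press.

Emit:
move_arm(series="-6 -0.6 0 -0.058 -1;-15 -0.4 0 -0.133 -1;-21 0 -0.2 -0.183 -1;-26 0.5 -0.3 -0.224 -1;-26 0.5 -0.3 -0.224 -1")

```text
time: 29.02
position: [0.5078, -0.1123, 0.2112]
ee_rot: [0.119, 0.993, -0.003, -0.015]
force: [-1.2, -0.3, 0.6]
finger_gap: 0.0007
```

```bash
python3 -c "
from h import *
fpush(2)
rows([24,28,32,35])
"
```

```text
t 29.07 F 1.53 [1.1 2. ] th -103.62 travel mm 20.1 r 120.2 xang err -0.1 z 0.2112
24 [-4.1 -0.1 -0.4] -0.034
28 [-8.1 -0.2 -0.5] -0.068
32 [-12.1  -0.1  -0.6] -0.101
35 [-15.1  -0.   -0.7] -0.126
```

Emit:
move_arm(series="-4 0 0 -0.034 -1;-8 -0.2 -0.3 -0.068 -1;-12 -0.2 -0.5 -0.1 -1;-15 0 -0.5 -0.125 -1;-15 0 -0.5 -0.125 -1")

```text
time: 29.7
position: [0.5221, -0.1161, 0.211]
ee_rot: [0.057, 0.998, -0.003, -0.015]
force: [-4.4, -1.2, 0.2]
finger_gap: -0.0001
```

```bash
python3 -c "
from h import *
fpush(2)
rows([39,43,46])
"
```

```text
t 29.75 F 3.38 [4.3 2.5] th -96.52 travel mm 34.9 r 120.3 xang err -0.0 z 0.2111
39 [-4.1  0.1 -0.5] -0.035
43 [-8.1 -0.  -0.7] -0.068
46 [-11.1   0.   -0.8] -0.093
```

Emit:
move_arm(series="-4 0 -0.3 -0.035 -1;-8 0 -0.5 -0.068 -1;-11 0 -0.5 -0.092 -1;-11 0 -0.5 -0.092 -1")

```text
time: 30.25
position: [0.5335, -0.1174, 0.2113]
ee_rot: [0.011, 1.0, -0.002, -0.015]
force: [-2.9, -1.9, -0.3]
finger_gap: 0.0005
```

```bash
python3 -c "
from h import *
fpush(2)
"
```

```text
t 30.3 F 2.86 [2.9 2.9] th -91.1 travel mm 46.3 r 120.0 xang err -0.2 z 0.2114
```

Emit:
move_arm(series="-3 -0.2 0 -0.026 -1;-3 -0.2 0 -0.026 -1")

```text
time: 30.55
position: [0.5367, -0.1175, 0.2114]
ee_rot: [-0.002, 1.0, -0.001, -0.014]
force: [-3.3, -1.9, 0.5]
finger_gap: 0.0006
```

Emit:
move_arm(series="-2 0 0 -0.017 -1;-2 0 0 -0.017 -1")

```text
time: 30.8
position: [0.5389, -0.1176, 0.2114]
ee_rot: [-0.011, 1.0, -0.001, -0.014]
force: [-2.1, -1.9, 0.3]
finger_gap: 0.0008
```

Emit:
move_arm(series="-2 0 0 -0.017 -1;-2 0 0 -0.017 -1")

```text
time: 31.05
position: [0.5411, -0.1175, 0.2113]
ee_rot: [-0.019, 1.0, -0.001, -0.014]
force: [-3.2, -1.0, 0.4]
finger_gap: 0.0006
```

Emit:
move_arm(series="-2 0 0 -0.017 -1;-2 0 0 -0.017 -1")

```text
time: 31.3
position: [0.5433, -0.1174, 0.2113]
ee_rot: [-0.028, 1.0, -0.001, -0.014]
force: [-1.7, -0.9, -0.2]
finger_gap: 0.0004
```

Emit:
move_arm(series="-2 0 0 -0.017 -1;-2 0 0 -0.017 -1")

```text
time: 31.55
position: [0.5452, -0.1173, 0.2112]
ee_rot: [-0.036, 0.999, -0.001, -0.014]
force: [-4.5, -2.2, 2.2]
finger_gap: 0.0005
```

Emit:
move_arm(series="-3 0 0 -0.015 -1;-3 0 0 -0.015 -1")

```text
time: 31.8
position: [0.5473, -0.1172, 0.211]
ee_rot: [-0.044, 0.999, -0.001, -0.016]
force: [-7.3, -2.8, 5.1]
finger_gap: 0.0003
```

```bash
python3 -c "
from h import *
fpush(3)
"
```

```text
t 31.9 F 8.21 [7.6 8.2 8.8] th -84.47 travel mm 60.2 r 119.4 xang err -0.5 z 0.211
```

Emit:
move_arm(series="-3 0 0 -0.01 -1;-3 0 0 -0.01 -1")

```text
time: 32.15
position: [0.5488, -0.1171, 0.2108]
ee_rot: [-0.049, 0.999, -0.002, -0.018]
force: [-9.7, -2.8, 7.9]
finger_gap: 0.0009
```

```bash
python3 -c "
from h import *
fpush(3)
rows([45,30,15,0,-7])"
```

```text
t 32.25 F 10.57 [10.2 10.9 10.6] th -83.74 travel mm 61.7 r 119.3 xang err -0.7 z 0.2108
45 [16.6  1.4 -0.1] 0.128
30 [31.1  5.3  0.4] 0.253
15 [45.  11.1  0.9] 0.378
0 [58.  18.5  1.4] 0.503
-7 [63.8 22.5  1.6] 0.561
```

Emit:
move_arm(series="16.5 1.4 0 0.128 -1;31 5 0.4 0.25 -1;45 11 0.9 0.378 -1;58 18.5 1.4 0.5 -1;74 24 1.6 0.561 -1;78 24 1.6 0.561 -1;78 24 1.6 0.561 -1")

```text
time: 33.12
position: [0.4695, -0.1008, 0.2122]
ee_rot: [0.229, 0.973, -0.006, -0.016]
force: [-0.3, -0.0, -0.7]
finger_gap: 0.0004
```

Emit:
move_arm(series="0 0 -40 0 -1;30 0 -90 0 -1;80 0 -120 0 -1;120 0 -120 0 -1;120 0 -120 0 -1")

```text
time: 33.75
position: [0.365, -0.0461, 0.336]
ee_rot: [0.228, 0.974, -0.007, -0.016]
force: [0.5, -0.1, 0.3]
finger_gap: 0.0003
```

```bash
python3 -c "
from h import *
s=shot('scene','s10.png');shot('top','t10.png')
cv2.imwrite('pics/v12.png',cv2.resize(s[200:320,230:380],(750,600),interpolation=cv2.INTER_CUBIC))
print(arm.get_state()['time'])
s0=cv2.imread('pics/scene0.png')
cv2.imwrite('pics/v13.png',cv2.resize(np.hstack([s0[200:300,230:350],s[200:300,230:350]]),(800,333)))
"
```

```text
33.85
```

View pics/v12.png

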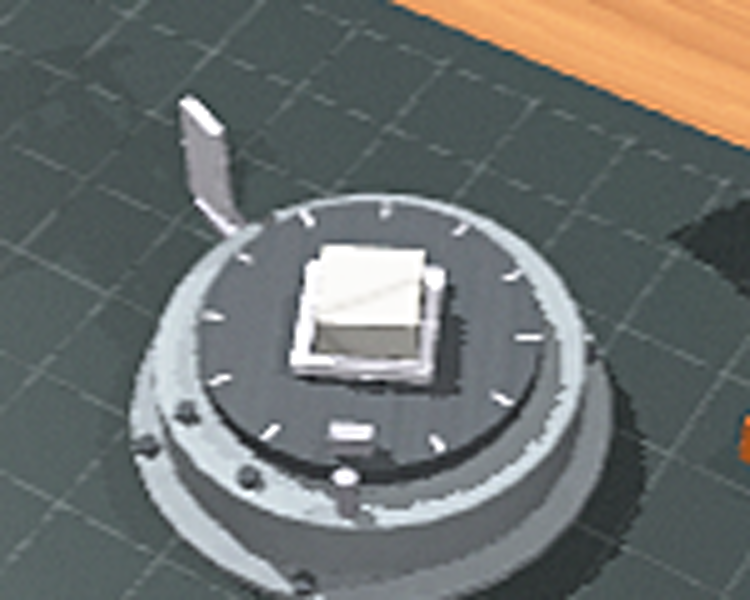

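View pics/s10.png

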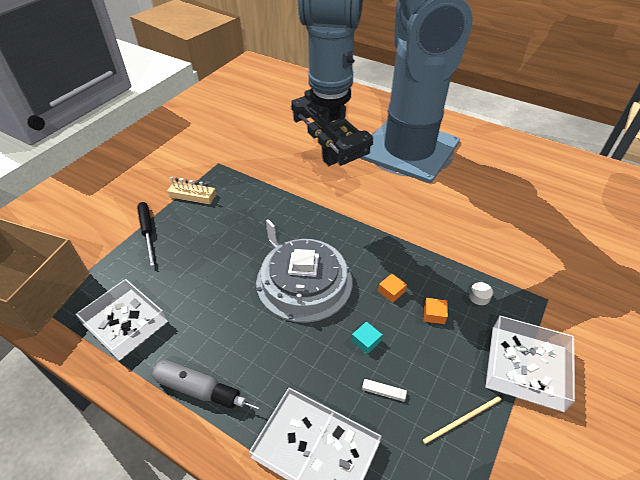

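View pics/v13.png

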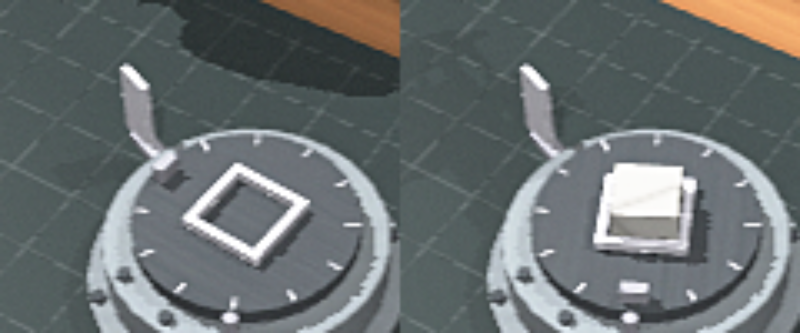

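The tab (350,432) stands opposite the pin (345,478), and the lever is back at its start position. One overlay check that the blank is fully seated.

```bash
python3 -c "
from h import *
s=cv2.imread('pics/s10.png')
im=cv2.resize(s[235:285,280:330],(600,600),interpolation=cv2.INTER_CUBIC)
ov(im,'scene',*C,.056,86.4+120,.02,.026,(0,0,255),280,235,12)
ov(im,'scene',*C,.056,86.4+120,.0273,.008,(0,160,0),280,235,12)
cv2.imwrite('pics/v14.png',im)
"
```

```text
(no output)
```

View pics/v14.png

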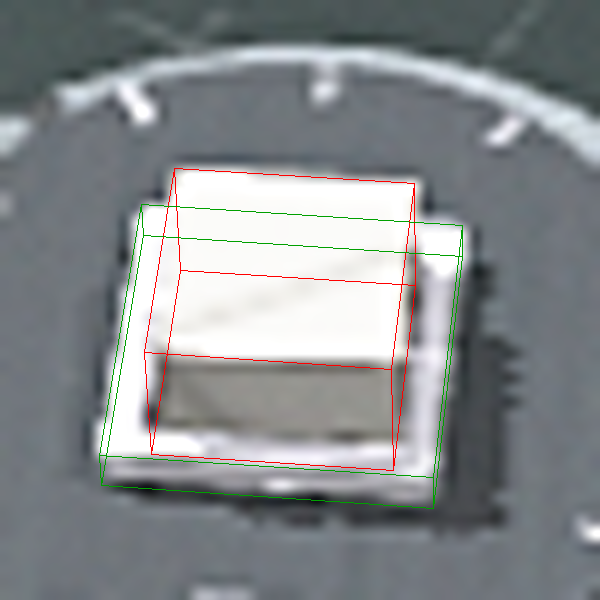

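```bash
python3 -c "
from h import *
print(arm.job_done())"
```

```text
the job is handed in; nothing more can be done
None
```

The pale marble blank is seated flat in the nest, and the dial has been clicked round four notches. The raised tab now stands opposite the pointer pin. I handed the job in at about 33.9 s of the 72 s allowed.

- **Blank:** floor contact was felt at the height expected for fully home. In the last picture, the overlay of a seated blank matched within the nest's play, with perhaps 1–2° of slack yaw.
- **Presses:** each was a full press, ended at about 10.6, 11.4, 11.0 and 10.6 N. The second went slightly over the 10–11 N asked for, but well under 15 N. After each press the pictures showed exactly one notch more and the lever back at rest.
- **Tool tilt:** the tool tilted about 2° in all during the presses, with up to about 9 N of vertical force. I saw no effect from it.
- **Final state:** the last pictures show the lever at rest, the other things on the bench where they were, and the arm clear of everything.

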